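# Lift a capacitor out of the issue tray with insulated tongs

## Task

The blue capacitor in the black tray may still be charged, so take the orange insulated tongs from their stand, close them on the blue capacitor and lift it straight out, never touching any capacitor with the gripper itself and leaving the brown and green capacitors standing where they are. Finish while holding it: the capacitor upright between the jaws, its underside at least 10 cm above the table, still gripped and touching nothing but the tongs.

Things in the scene. Friction and masses are not known exactly. Their poses are not given: they have to be found in the camera images.
- tongs: Orange spring tongs, 125 g, hanging upright, jaws down. Origin: hinge, at the middle of a steel cross pin (8 mm thick, 90 mm long along x) lying loose in the stand's open notches; lift straight up, clear after 10 mm. z up; jaws at +y and -y close along y. Black rubber pads for the fingers, 20 mm wide, 24 to 58 mm below the origin: open, 57 mm (top) to 61 mm (low end) over their outer faces.
- jaw_l: Orange jaw on the tongs' +y side, 16 mm wide, 4 mm thick, origin on the hinge; swings in up to 0.25 rad. A spring (about 3 N at the pads) keeps the jaws open; let go, the tongs drop. Pads squeezed to 56 mm at their low ends: tongs held, tips still 50 mm apart. With 30 mm between the tips the pads are parallel, 47 mm over outer faces; tips meet at about 37 mm.
- jaw_r: The same jaw on the -y side; the two jaws always swing equally. About 15 to 25 N at the pads holds the capacitor firmly.
- tongs_tip (a point): Point midway between the jaw tips, 140 mm below the hinge along the tongs' -z. Each tip has a shallow upright V of black rubber, 22 mm high (11 mm above and below this point), 22 mm wide along the tongs' x, that centres a round thing. Open, the tips are 63 mm apart inside, 82 mm overall; the jaws end 12 mm below this point.
- rack: Fixed stand of the tongs, left or right of the tray. Dark base plate 110 (x) x 120 x 8 mm; aluminium posts 10 x 16 mm at x = -33 and +33 mm, with notches at 181 mm whose sides reach 190 mm. The tongs hang between the posts, origin 185 mm above the table, axes along the stand's. Origin on the table below the tongs.
- tray: Black fixed tray 140 mm (its x) by 270 mm (its y), floor 4 mm thick, rim 12 mm high; origin at the centre of its underside. Three capacitors stand in a row along its y, about 85 mm apart, in any order, within 15 mm of its middle line. All other goods (up to 180 mm high) stand beyond stand and tray: at the back from x = 0.73 m, or at the sides beyond 0.42 m.
- cap_blue: The capacitor to lift: blue upright cylinder, 30 mm in diameter, 45 mm high, aluminium top, thin pale band, 35 to 65 g, loose. Origin at the centre of its underside, z up.
- cap_brown: Brown capacitor of the same size, to be left standing. Origin at the centre of its underside.
- cap_green: Green capacitor of the same size, to be left standing. Origin at the centre of its underside.
Not all that is in view belongs to the job. There is more than one size of the cap_blue; the one meant has the size given above.

How it is judged:
By the outcome, as a careful person would: the job done as asked, in the order asked, and still so for the second after the job is handed in, while the arm keeps its last pose, push and grip.
It also fails if it takes over 48 s, if anything falls off the work surface, if the arm or the gripper's body presses on something with over 40 N, if the wrist force passes 120 N, or if a joint passes its speed limit or range.

## Robot

A 6-joint arm with a two-finger parallel gripper is mounted at the origin on the work surface. World frame = base frame: x ahead of the robot, y to its left, z up, the work surface at z = 0. Lengths are in m, angles in degrees, forces in N, time in s.
With the tool pointing down it reaches from about 0.4 to 0.825 m from the base axis. Payload 7 kg.
Tool frame: the origin (TCP) lies between the finger pads; the fingertips stand 22 mm ahead of it and the grasp point (between the pads) lies 3 mm ahead of it; z points along the fingers, y is the line along which they close (so a half turn about z gives the same grasp; the last joint's range is limited). The gripper opens to 88 mm and grips with 3 to 60 N. Pads are 19 mm wide; open, the fingers measure 130 mm over their backs; the gripper's body (78 mm by 193 mm) begins 47 mm behind the grasp point.
Start: joints at [80.564, 20.546, 0.682, 0, -70.136, -16.507], TCP at [0.295, 0.607, 0.249] pointing down, gripper open.
Joint ranges: [-176.03, 176.03], [-82.01, 121.73], [-58.28, 71.71], [-173.87, 95.51], [-174.79, -0.11], [-173.66, 173.66]. Speed limits (degrees/s): [136.94, 136.94, 172.46, 180, 180, 180].

## Interface

Orientations are given as [roll, pitch, yaw] about the fixed x, y, z axes, in that order (R = Rz(yaw) Ry(pitch) Rx(roll)).
In Python, from plant import ctrl gives the robot as it stands.
- The arm moves only by the tool apply_moves, never from a script. Its argument "targets" is a list of rows, each an object with "travel": the shift along the tool's x, y, z in mm, a list of three; "roll": the turn about the tool's z in degrees; "jaw": the finger opening in mm, from 0 to 87.6. In form: [{"travel": [tx, ty, tz], "roll": roll, "jaw": jaw}, ...]. A call has 1 to 10 rows; each row shifts and turns the commanded pose from where the row before left it, along the tool's axes as they then stand; what a row does not reach is not made up. A row lasts 1/10 s, in which the tool goes at most 50 mm and 8.59 degrees, less where a joint would pass 70% of its speed; a pose out of reach is approached as far as the arm can. A call with a gripper value outside its range is refused whole. The fingers move at their own pace and stop on an object; the grip force is fixed at half the most. Time passes only in rows, so rows that do not move let the fingers close. It gives the time, the measured TCP pose, the force, the opening and the grip force at its end, in the units of the state.
- ctrl.get_obs(): the state, without advancing time (a new reading comes with each control period).
- ctrl.snapshot(name): name is "scene" or "side" or "wrist"; returns the picture (400x640x3 uint8, red, green, blue); there is no depth.
- ctrl.calibration(name): a dict with "K" (3x3 intrinsics, pixels), "extrinsics" (4x4, takes a point from camera to world coordinates); the wrist camera has in their place "hand_eye" (4x4, takes a point from camera to tool coordinates, whose origin is the TCP and whose axes are the flange's). Camera axes: x right, y down, z forward; pixel columns grow to the right and rows downward; lengths in m; the calibration is good to about 2 mm. A picture is of the moment at which its call begins: read the wrist's pose just before it. calibration takes no time and is no camera call.
- ctrl.close_job(): hands the job in; it is judged then, once.
The state is a dict: "clock": time; "joint_pos": joint angles; "qvel": joint speeds; "tau": joint torques, N m; "tool_pos": TCP position; "orientation": TCP orientation; "force": force on the tool from outside, world axes, zero at the start; "moment": the same for the moment, N m; "opening": finger opening in m; "gripper_force": force on a finger pad.
Only numpy, scipy, OpenCV 4.12 (cv2) and the standard library are available. Lean on these libraries where they do the work, as an engineer would, in place of code of your own. Each camera call takes 0.05 s, during which the arm holds its last target. There are 200 camera calls.

## Working session

There is one attempt and no reset: what is moved stays moved. The work goes in short steps, Python scripts to look and compute and a tool call to move; the robot and the scene stay as the last step left them, time stands still between calls to the robot, and variables do not carry over. Pictures are saved under pics/ and viewed, at most 11 in all, crops included, and the job is handed in when it is done.

Besides the shell and the picture viewer there is one more tool, called after "Emit:" by a JSON object that holds its "name" and its "arguments". apply_moves: Moves the arm, as the interface text tells. Its arguments: {"type":"object","properties":{"targets":{"type":"array","items":{"type":"object","properties":{"travel":{"type":"array","items":{"type":"number"}},"roll":{"type":"number"},"jaw":{"type":"number"}}}}},"required":["targets"]}

```bash
mkdir -p pics; python3 - <<'E'
from plant import ctrl
import cv2,numpy as np
o=ctrl.get_obs();print({k:np.round(v,3) for k,v in o.items()})
for n in("scene","side","wrist"):
    cv2.imwrite(f"pics/{n}0.png",ctrl.snapshot(n)[:,:,::-1])
    print(n,{k:np.round(v,4).tolist() for k,v in ctrl.calibration(n).items()})
E
```

```text
{'clock': np.float64(0.0), 'joint_pos': array([ 8.0563e+01,  2.0594e+01,  6.3500e-01, -1.9000e-02, -7.0136e+01,
       -1.6506e+01]), 'qvel': array([ 0.059, -0.027,  0.045, -0.096, -0.045,  0.108]), 'tau': array([-1.0000e-03, -5.8272e+01,  2.9305e+01,  6.9970e+00,  7.0000e-03,
       -0.0000e+00]), 'tool_pos': array([0.295, 0.607, 0.248]), 'orientation': array([ 1.79904e+02, -1.00000e-02, -2.59500e+01]), 'force': array([-1.276,  0.238, -0.233]), 'moment': array([-0.009, -0.043,  0.021]), 'gripper_force': np.float64(0.0), 'opening': np.float64(0.088)}
scene {'K': [[499.959, 0.0, 326.5889], [0.0, 499.959, 206.9356], [0.0, 0.0, 1.0]], 'extrinsics': [[-0.8327, 0.3383, -0.4384, 0.9502], [0.5536, 0.4946, -0.6699, 0.681], [-0.0098, -0.8006, -0.5991, 0.7169], [0.0, 0.0, 0.0, 1.0]]}
side {'K': [[375.9365, 0.0, 321.1309], [0.0, 375.9365, 196.3665], [0.0, 0.0, 1.0]], 'extrinsics': [[-0.8576, -0.3421, 0.384, 0.1644], [-0.514, 0.5452, -0.6622, 0.5506], [0.0172, -0.7653, -0.6434, 0.6851], [0.0, 0.0, 0.0, 1.0]]}
wrist {'K': [[302.8355, 0.0, 320.5979], [0.0, 302.8355, 201.5043], [0.0, 0.0, 1.0]], 'hand_eye': [[-0.0002, -0.9641, -0.2655, 0.0725], [1.0, -0.0001, -0.0005, 0.0006], [0.0004, -0.2655, 0.9641, -0.135], [0.0, 0.0, 0.0, 1.0]]}
```

View pics/scene0.png

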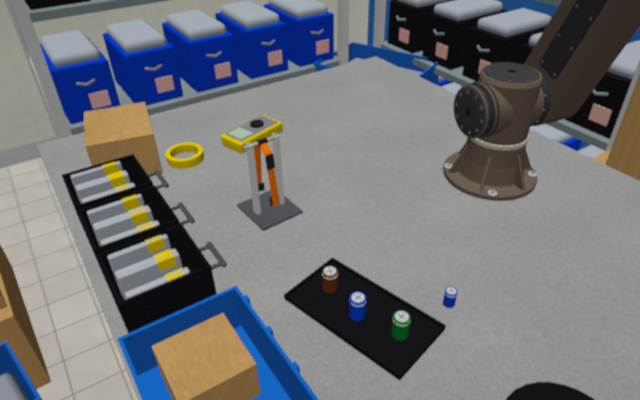

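View pics/side0.png

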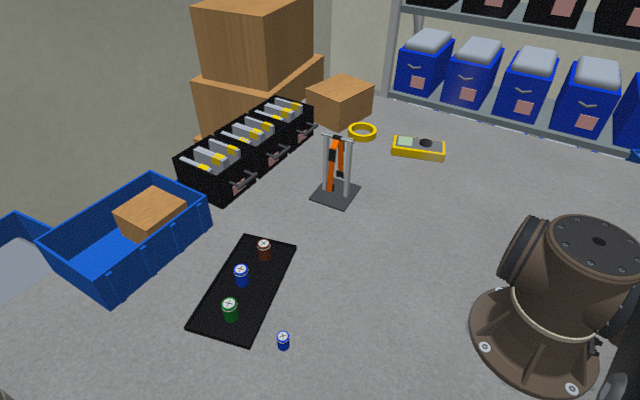

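The scene view shows the stand at about (268,200), the tray with brown (330,278), blue (358,305) and green (401,324), and a smaller blue decoy at (450,297). The side view shows the same objects, with the stand at (337,180). Next I'll measure them.

```bash
cat > h.py <<'E'
import numpy as np,cv2
from plant import ctrl
from scipy.spatial.transform import Rotation as R
def cam(n,o=None):
    c=ctrl.calibration(n);K=np.array(c["K"])
    if n!="wrist":return K,np.array(c["extrinsics"])
    o=o or ctrl.get_obs();T=np.eye(4);T[:3,:3]=R.from_euler("xyz",o["orientation"],degrees=True).as_matrix();T[:3,3]=o["tool_pos"]
    return K,T@np.array(c["hand_eye"])
def ray(KT,px):
    K,T=KT;return T[:3,3],T[:3,:3]@np.linalg.inv(K)@[px[0],px[1],1]
def onz(KT,px,z):
    p,d=ray(KT,px);return p+d*(z-p[2])/d[2]
def tri(a,pa,b,pb):
    A=[];y=[]
    for c,px in((a,pa),(b,pb)):
        p,d=ray(c,px);d=d/np.linalg.norm(d);M=np.eye(3)-np.outer(d,d);A.append(M);y.append(M@p)
    return np.linalg.lstsq(np.vstack(A),np.hstack(y),rcond=None)[0]
def proj(KT,P):
    K,T=KT;q=K@(T[:3,:3].T@(np.array(P)-T[:3,3]));return q[:2]/q[2]
E
python3 - <<'E'
from h import *
S,D=cam("scene"),cam("side")
a=cv2.imread("pics/scene0.png");b=cv2.imread("pics/side0.png")
def blobs(img,lo,hi,box,n=4):
    x0,y0,x1,y1=box
    m=cv2.inRange(cv2.cvtColor(img,cv2.COLOR_BGR2HSV),lo,hi)
    k=np.zeros_like(m);k[y0:y1,x0:x1]=m[y0:y1,x0:x1]
    N,_,s,c=cv2.connectedComponentsWithStats(k)
    return [(s[i].tolist(),c[i].round(1).tolist()) for i in range(1,N) if s[i][4]>15]
for nm,lo,hi in(("blue",(108,120,60),(125,255,255)),("green",(50,100,40),(75,255,255)),("brown",(0,80,30),(12,255,140)),("orange",(5,180,150),(15,255,255))):
    print(nm,blobs(a,lo,hi,(220,130,470,360)));print("  side",blobs(b,lo,hi,(210,120,370,360)))
for n,C,l in(("scene",S,[(330,271),(358,298),(401,318),(450,291)]),("side",D,[(264,243),(241,269),(229,302),(283,335)])):
    print(n,[onz(C,p,.049).round(3).tolist() for p in l])
print("base",[onz(S,p,.008).round(3).tolist() for p in((237,209),(275,192),(302,210),(266,228))])
print("base side",[onz(D,p,.008).round(3).tolist() for p in((309,195),(346,209),(361,186),(326,175))])
print("tray",[onz(S,p,.012).round(3).tolist() for p in((285,295),(333,259),(445,325),(400,377))])
print("tray side",[onz(D,p,.012).round(3).tolist() for p in((185,327),(250,346),(297,245),(243,234))])
g=np.hstack([cv2.resize(a[100:235,215:315],None,fx=4,fy=4,interpolation=2),cv2.resize(b[115:250,290:390],None,fx=4,fy=4,interpolation=2)])
cv2.imwrite("pics/z1.png",g)
E
```

```text
blue [([220, 286, 29, 13, 35], [234.9, 290.7]), ([349, 290, 18, 15, 84], [357.3, 297.6]), ([445, 290, 12, 6, 18], [449.6, 293.6]), ([443, 295, 13, 13, 107], [448.6, 301.5]), ([248, 300, 42, 60, 74], [267.1, 328.2]), ([231, 303, 21, 12, 62], [239.5, 309.7]), ([349, 303, 17, 18, 233], [356.9, 312.4]), ([220, 310, 35, 50, 76], [235.1, 328.5]), ([236, 312, 18, 16, 59], [244.3, 318.7]), ([249, 321, 6, 6, 18], [250.8, 323.5]), ([250, 324, 14, 15, 66], [256.9, 331.7]), ([257, 338, 12, 14, 51], [261.9, 344.7]), ([266, 339, 9, 9, 17], [270.4, 342.9]), ([261, 351, 23, 9, 65], [272.1, 355.7])]
  side [([210, 214, 3, 13, 21], [210.5, 221.0]), ([233, 263, 15, 13, 71], [240.1, 268.8]), ([234, 273, 16, 15, 154], [242.1, 280.6]), ([277, 331, 12, 20, 120], [282.9, 342.6])]
green [([392, 309, 19, 15, 72], [401.2, 316.3]), ([391, 322, 19, 19, 237], [399.5, 332.0])]
  side [([221, 296, 16, 14, 62], [228.4, 303.0]), ([223, 306, 16, 17, 161], [231.0, 315.6])]
brown [([254, 141, 13, 8, 16], [259.2, 144.3]), ([254, 154, 8, 31, 47], [256.7, 171.0]), ([271, 194, 9, 13, 22], [273.8, 201.9]), ([321, 265, 18, 13
[... 242 characters left out ...]
 187.2])]
  side [([331, 139, 8, 10, 53], [334.4, 143.7]), ([327, 162, 7, 30, 109], [329.7, 176.5])]
scene [[0.569, 0.107, 0.049], [0.566, 0.193, 0.049], [0.532, 0.271, 0.049], [0.418, 0.273, 0.049]]
side [[0.569, 0.107, 0.049], [0.565, 0.193, 0.049], [0.532, 0.268, 0.049], [0.401, 0.27, 0.049]]
base [[0.611, -0.224, 0.008], [0.503, -0.235, 0.008], [0.486, -0.134, 0.008], [0.587, -0.123, 0.008]]
base side [[0.6, -0.133, 0.008], [0.484, -0.137, 0.008], [0.494, -0.248, 0.008], [0.607, -0.24, 0.008]]
tray [[0.655, 0.081, 0.012], [0.523, 0.05, 0.012], [0.455, 0.305, 0.012], [0.59, 0.341, 0.012]]
tray side [[0.588, 0.34, 0.012], [0.455, 0.304, 0.012], [0.522, 0.045, 0.012], [0.656, 0.085, 0.012]]
```

View pics/z1.png

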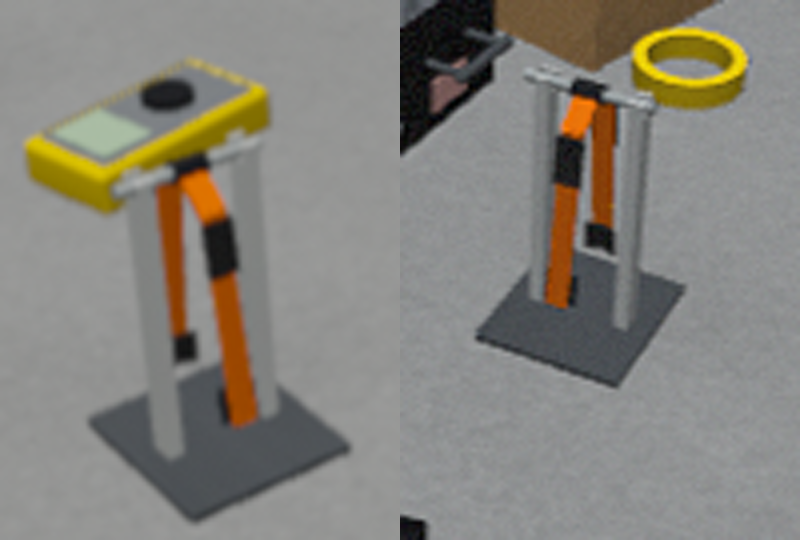

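The crop shows the pin ends clearly: scene (245,147) and (279.5,136), side (322,133) and (354,141). The yellow meter and ring lie on the table behind the stand.

```bash
cat >> h.py <<'E'
def delta(target,yaw,o=None):
    o=o or ctrl.get_obs();M=R.from_euler("xyz",o["orientation"],degrees=True)
    d=M.inv().apply(np.array(target)-o["tool_pos"])*1000
    return d.round(1).tolist(),round(float(-(yaw-o["orientation"][2])),2)
E
python3 - <<'E'
from h import *
S,D=cam("scene"),cam("side")
A=tri(S,(245,147.2),D,(321.8,133.2));B=tri(S,(279.5,135.8),D,(353.8,141))
print(A,B,np.linalg.norm(A-B),(A+B)/2,np.degrees(np.arctan2(*(A-B)[1::-1])))
m=(A+B)/2;yaw=np.degrees(np.arctan2(*(A-B)[1::-1]))
print(delta([m[0],m[1],.27],yaw))
# how the wrist cam will see
E
```

```text
[ 0.58971286 -0.17959847  0.18843222] [ 0.50262275 -0.18887082  0.18660769] 0.08760133050418914 [ 0.54616781 -0.18423465  0.18751996] 6.077294173253627
([571.8, 601.4, -21.3], -32.03)
```

Emit:
{"name": "apply_moves", "arguments": {"targets": [{"travel": [28.6,30.1,-1],"roll": 0,"jaw": 87.6},{"travel": [28.6,30.1,-1],"roll": 0,"jaw": 87.6},{"travel": [28.6,30.1,-1],"roll": 0,"jaw": 87.6},{"travel": [28.6,30.1,-1],"roll": 0,"jaw": 87.6},{"travel": [28.6,30.1,-1],"roll": 0,"jaw": 87.6},{"travel": [28.6,30.1,-1],"roll": 0,"jaw": 87.6},{"travel": [28.6,30.1,-1],"roll": 0,"jaw": 87.6},{"travel": [28.6,30.1,-1],"roll": 0,"jaw": 87.6},{"travel": [28.6,30.1,-1],"roll": 0,"jaw": 87.6},{"travel": [28.6,30.1,-1],"roll": 0,"jaw": 87.6}]}}

```text
clock: 1.15
tool_pos: [0.4208, 0.2095, 0.2587]
orientation: [-180.0, 0.0, -25.9]
force: [0.8, -0.6, 1.2]
opening: 0.0878
gripper_force: 0.0
```

Emit:
{"name": "apply_moves", "arguments": {"targets": [{"travel": [28.6,30.1,-1],"roll": 0,"jaw": 87.6},{"travel": [28.6,30.1,-1],"roll": 0,"jaw": 87.6},{"travel": [28.6,30.1,-1],"roll": 0,"jaw": 87.6},{"travel": [28.6,30.1,-1],"roll": 0,"jaw": 87.6},{"travel": [28.6,30.1,-1],"roll": 0,"jaw": 87.6},{"travel": [28.6,30.1,-1],"roll": 0,"jaw": 87.6},{"travel": [28.6,30.1,-1],"roll": 0,"jaw": 87.6},{"travel": [28.6,30.1,-1],"roll": 0,"jaw": 87.6},{"travel": [28.6,30.1,-1],"roll": 0,"jaw": 87.6},{"travel": [28.6,30.1,-1],"roll": 0,"jaw": 87.6}]}}

```text
clock: 2.15
tool_pos: [0.5464, -0.1864, 0.2685]
orientation: [-180.0, 0.0, -25.9]
force: [1.1, 0.4, 0.7]
opening: 0.0873
gripper_force: 0.0
```

Emit:
{"name": "apply_moves", "arguments": {"targets": [{"travel": [0,0,0],"roll": -8,"jaw": 87.6},{"travel": [0,0,0],"roll": -8,"jaw": 87.6},{"travel": [0,0,0],"roll": -8,"jaw": 87.6},{"travel": [0,0,0],"roll": -8,"jaw": 87.6},{"travel": [0,0,0],"roll": 0,"jaw": 87.6},{"travel": [0,0,0],"roll": 0,"jaw": 87.6}]}}

```text
clock: 2.75
tool_pos: [0.5462, -0.1846, 0.2684]
orientation: [-180.0, 0.0, 5.8]
force: [0.1, 0.2, 0.4]
opening: 0.0879
gripper_force: 0.0
```

```bash
python3 - <<'E'
from h import *
o=ctrl.get_obs();print(o["clock"],o["tool_pos"],o["orientation"],o["joint_pos"])
print(delta([.546,-.184,.27],5.8,o))
W=cam("wrist",o);im=ctrl.snapshot("wrist")[:,:,::-1].copy()
c,s=np.cos(np.radians(5.8)),np.sin(np.radians(5.8))
for k in(-.045,0,.045):print(proj(W,[.546+k*c,-.184+k*s,.185]))
cv2.imwrite("pics/w1.png",im)
E
```

```text
2.75 [ 0.54618441 -0.18460169  0.26841576] [-1.79995948e+02  1.84329132e-02  5.82063481e+00] [ 7.55250396e-01  1.06153564e+01 -1.03184725e+01 -2.57869393e-03
 -6.90848898e+01  9.50663047e+01]
([-0.1, -0.6, -1.6], 0.02)
[318.59028171 270.37022453]
[318.49436321 216.75513564]
[318.38791236 157.25282419]
```

View pics/w1.png

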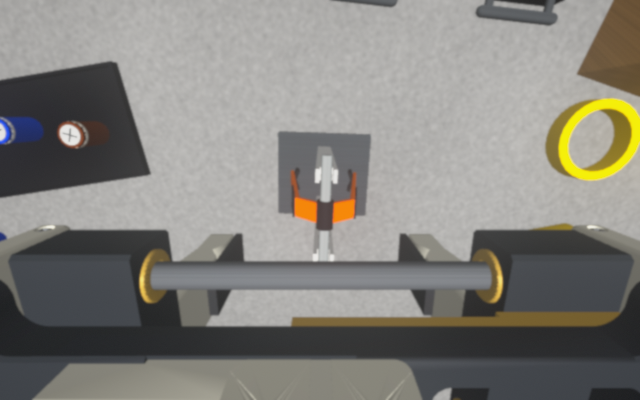

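The wrist view shows the hinge at (325,215) and the far pin end at (326,150). That is about 6 px right of where I predicted, so I'll measure the pin line.

```bash
python3 - <<'E'
from h import *
W=cam("wrist");im=cv2.imread("pics/w1.png");h=cv2.cvtColor(im,cv2.COLOR_BGR2HSV)
m=cv2.inRange(h,(4,150,120),(18,255,255));m[:185]=0;m[228:]=0;m[:,:270]=0;m[:,380:]=0
for r in range(200,222,3):
    x=np.where(m[r])[0];print(r,x.min(),x.max(),(x.min()+x.max())/2) if len(x) else 0
g=im[:,:,1].astype(int)
for r in list(range(152,200,8))+list(range(230,258,6)):print(r,g[r,308:344:2])
E
```

```text
200 294 354 324.0
203 294 354 324.0
206 294 354 324.0
209 294 354 324.0
212 294 354 324.0
215 295 353 324.0
218 303 350 326.5
221 313 338 325.5
152 [105 105 106 105 113 136 140 140 140 140 139 139 122 106 106 106 106 106]
160 [105 105 105 106 125 141 141 169 198 198 197 190 151 131 109 106 106 106]
168 [105 105 104 117 165 179 206 185 199 197 196 189 197 159 148 117 106 106]
176 [106 106 107 147 226 233 212 188 199 197 197 186 204 227 224 144 107 106]
184 [104 104 104 107 111 112 128 186 199 197 197 168 116 131 130 111 105 105]
192 [106 106 105 105 106 106 137 191 198 197 196 161 110 105 105 106 106 105]
230 [176 176 177 162 139 123 126 129 126 126 117 119 157 172 172 171 170 174]
236 [177 180 180 156 141 140 184 200 197 197 170 142 165 172 174 176 173 169]
242 [175 177 175 152 142 145 187 199 197 196 168 145 157 172 173 174 175 176]
248 [181 178 171 147 150 162 190 199 197 195 164 147 151 173 173 175 182 182]
254 [179 177 194 220 224 201 194 199 197 193 191 195 196 180 175 176 175 174]
```

```bash
python3 - <<'E'
from h import *
W=cam("wrist")
P=[onz(W,p,.189) for p in((326.3,164),(325,216),(324,245))]
for p in P:print(p.round(4))
d=P[0]-P[2];print(np.degrees(np.arctan2(d[1],d[0])))
E
```

```text
[ 0.5872 -0.1854  0.189 ]
[ 0.5485 -0.1886  0.189 ]
[ 0.5252 -0.1903  0.189 ]
4.4912812793290895
```

Emit:
{"name": "apply_moves", "arguments": {"targets": [{"travel": [1,3,0],"roll": 1.2,"jaw": 87.6},{"travel": [0,0,20],"roll": 0,"jaw": 87.6},{"travel": [0,0,25],"roll": 0,"jaw": 87.6},{"travel": [0,0,25],"roll": 0,"jaw": 87.6},{"travel": [0,0,20],"roll": 0,"jaw": 87.6},{"travel": [0,0,12],"roll": 0,"jaw": 87.6},{"travel": [0,0,8],"roll": 0,"jaw": 87.6},{"travel": [0,0,4],"roll": 0,"jaw": 87.6},{"travel": [0,0,0],"roll": 0,"jaw": 87.6}]}}

```text
clock: 3.7
tool_pos: [0.5478, -0.1876, 0.1547]
orientation: [180.0, -0.0, 4.8]
force: [0.1, -0.6, -0.3]
opening: 0.0882
gripper_force: 0.0
```

```bash
python3 - <<'E'
from h import *
a=ctrl.snapshot("scene")[90:240,200:330,::-1];b=ctrl.snapshot("side")[90:240,270:400,::-1]
cv2.imwrite("pics/z2.png",cv2.resize(np.hstack([a,b]),None,fx=3,fy=3,interpolation=2))
E
```

```text
(no output)
```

View pics/z2.png

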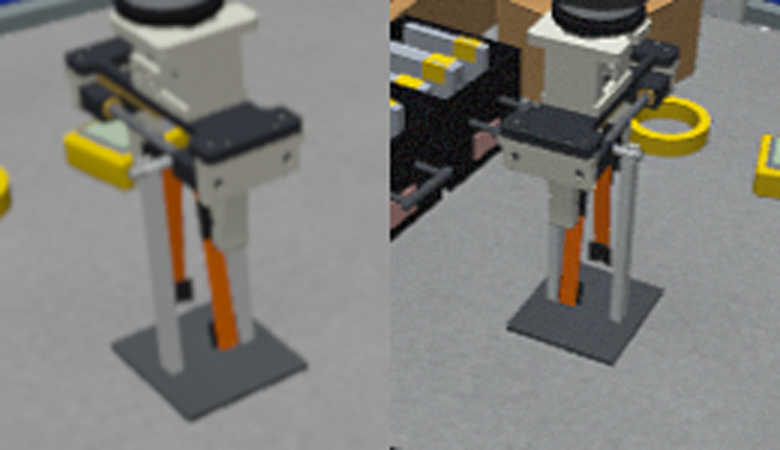

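The fingers straddle the tong pads and the body clears the pin. Closing gently.

Emit:
{"name": "apply_moves", "arguments": {"targets": [{"travel": [0,0,0],"roll": 0,"jaw": 70},{"travel": [0,0,0],"roll": 0,"jaw": 62},{"travel": [0,0,0],"roll": 0,"jaw": 58},{"travel": [0,0,0],"roll": 0,"jaw": 55.5},{"travel": [0,0,0],"roll": 0,"jaw": 55.5},{"travel": [0,0,0],"roll": 0,"jaw": 55.5}]}}

```text
clock: 4.4
tool_pos: [0.5474, -0.1874, 0.1544]
orientation: [-180.0, 0.0, 4.8]
force: [-0.1, 0.5, -2.4]
opening: 0.0561
gripper_force: 2.2
```

Emit:
{"name": "apply_moves", "arguments": {"targets": [{"travel": [0,0,0],"roll": 0,"jaw": 54.5},{"travel": [0,0,0],"roll": 0,"jaw": 54.5},{"travel": [0,0,-3],"roll": 0,"jaw": 54.5},{"travel": [0,0,-6],"roll": 0,"jaw": 54.5},{"travel": [0,0,-10],"roll": 0,"jaw": 54.5},{"travel": [0,0,-12],"roll": 0,"jaw": 54.5},{"travel": [0,0,-12],"roll": 0,"jaw": 54.5},{"travel": [0,0,-12],"roll": 0,"jaw": 54.5},{"travel": [0,0,-5],"roll": 0,"jaw": 54.5},{"travel": [0,0,0],"roll": 0,"jaw": 54.5}]}}

```text
clock: 5.4
tool_pos: [0.5481, -0.1875, 0.2158]
orientation: [180.0, -0.1, 4.9]
force: [-0.6, 0.1, -1.2]
opening: 0.0546
gripper_force: 2.2
```

```bash
python3 - <<'E'
from h import *
o=ctrl.get_obs();print(o["clock"],o["tool_pos"],o["orientation"])
a=ctrl.snapshot("scene")[60:240,200:330,::-1];b=ctrl.snapshot("side")[60:240,270:400,::-1]
cv2.imwrite("pics/z3.png",cv2.resize(np.hstack([a,b]),None,fx=3,fy=3,interpolation=2))
E
```

```text
5.4 [ 0.54809732 -0.18754475  0.21581438] [ 1.79984921e+02 -1.16676062e-01  4.85808008e+00]
```

View pics/z3.png

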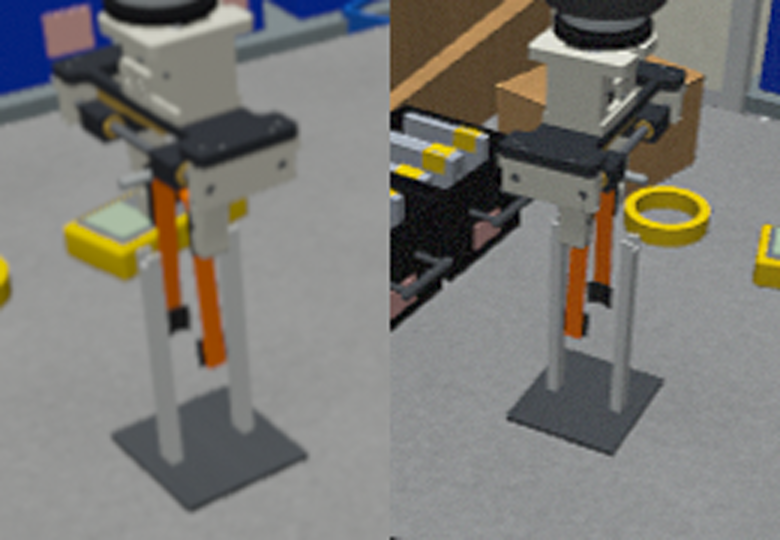

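The tongs hang freely in the fingers, clear of the stand. Carrying them to the tray.

Emit:
{"name": "apply_moves", "arguments": {"targets": [{"travel": [0.8,-6,-4],"roll": 0,"jaw": 54.5},{"travel": [1.6,-12,-8],"roll": 0,"jaw": 54.5},{"travel": [2.4,-18,-6],"roll": 0,"jaw": 54.5},{"travel": [2.9,-21.8,-2],"roll": 0,"jaw": 54.5},{"travel": [2.9,-21.8,0],"roll": 0,"jaw": 54.5},{"travel": [2.9,-21.8,0],"roll": 0,"jaw": 54.5},{"travel": [2.9,-21.8,0],"roll": 0,"jaw": 54.5},{"travel": [2.9,-21.8,0],"roll": 0,"jaw": 54.5},{"travel": [2.9,-21.8,0],"roll": 0,"jaw": 54.5},{"travel": [2.9,-21.8,0],"roll": 0,"jaw": 54.5}]}}

```text
clock: 6.5
tool_pos: [0.5565, 0.0044, 0.2351]
orientation: [-180.0, -0.0, 4.9]
force: [1.3, -0.6, -1.8]
opening: 0.0545
gripper_force: 2.2
```

Emit:
{"name": "apply_moves", "arguments": {"targets": [{"travel": [2.9,-21.8,0],"roll": 0,"jaw": 54.5},{"travel": [2.9,-21.8,0],"roll": 0,"jaw": 54.5},{"travel": [2.9,-21.8,0],"roll": 0,"jaw": 54.5},{"travel": [2.9,-21.8,0],"roll": 0,"jaw": 54.5},{"travel": [2.9,-21.8,0],"roll": 0,"jaw": 54.5},{"travel": [2.9,-21.8,0],"roll": 0,"jaw": 54.5},{"travel": [2.9,-21.8,0],"roll": 0,"jaw": 54.5},{"travel": [2.4,-18,0],"roll": 0,"jaw": 54.5},{"travel": [1.6,-12,0],"roll": 0,"jaw": 54.5},{"travel": [0.8,-6,0],"roll": 0,"jaw": 54.5}]}}

```text
clock: 7.5
tool_pos: [0.5655, 0.1939, 0.2346]
orientation: [180.0, 0.0, 4.9]
force: [-0.3, 0.1, -1.3]
opening: 0.0547
gripper_force: 2.2
```

Emit:
{"name": "apply_moves", "arguments": {"targets": [{"travel": [0,0,0],"roll": -2,"jaw": 54.5},{"travel": [0,0,0],"roll": -4,"jaw": 54.5},{"travel": [0,0,0],"roll": -2,"jaw": 54.5},{"travel": [0,0,0],"roll": 0,"jaw": 54.5},{"travel": [0,0,0],"roll": 0,"jaw": 54.5}]}}

```text
clock: 8.0
tool_pos: [0.5657, 0.1923, 0.2346]
orientation: [180.0, 0.0, 12.8]
force: [0.5, 0.5, -1.5]
opening: 0.0546
gripper_force: 2.2
```

```bash
python3 - <<'E'
from h import *
o=ctrl.get_obs();print(o["clock"],o["tool_pos"],o["orientation"])
a=ctrl.snapshot("scene")[130:370,280:450,::-1];b=ctrl.snapshot("side")[130:370,160:330,::-1]
w=ctrl.snapshot("wrist")[:,:,::-1];cv2.imwrite("pics/w4.png",w)
g=cv2.resize(np.hstack([a,b]),None,fx=2.35,fy=2.35,interpolation=2)
cv2.imwrite("pics/z4.png",g);print(g.shape)
E
```

```text
8.0 [0.56565261 0.19228977 0.23461416] [1.79997340e+02 4.95852422e-03 1.27672556e+01]
(564, 799, 3)
```

View pics/z4.png

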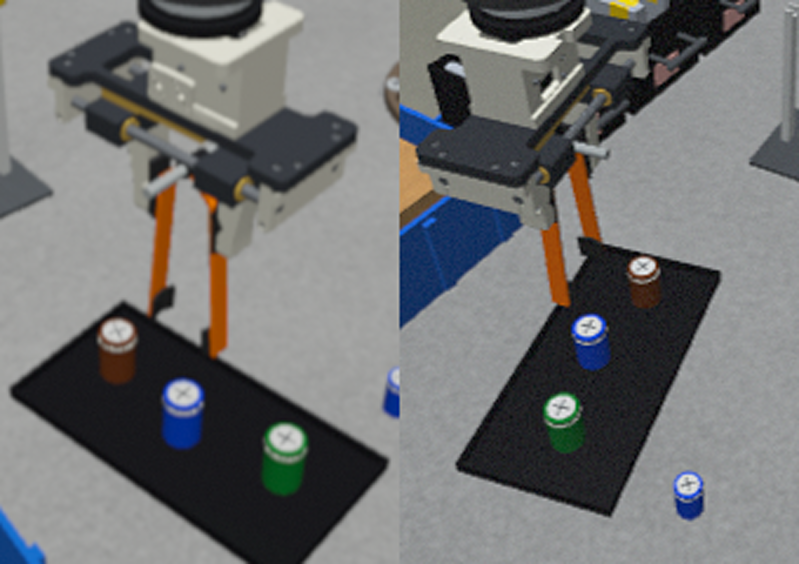

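View pics/w4.png

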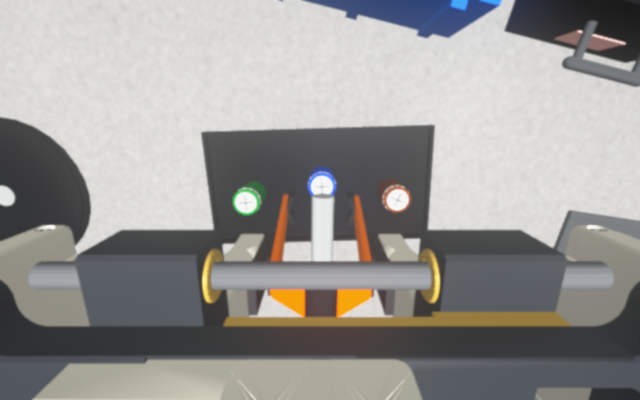

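Both jaws straddle the blue capacitor. In the wrist view its top is at (321,184) and the jaw ends are near (290,210) and (351,210). Next, a numeric check of the tip position and the tong tilt.

```bash
python3 - <<'E'
from h import *
S,D=cam("scene"),cam("side");o=ctrl.get_obs();W=cam("wrist",o)
print("cap wrist",onz(W,(321,184),.049).round(4))
M=R.from_euler("xyz",o["orientation"],degrees=True);T=np.array(o["tool_pos"])
print("+y jaw end",tri(S,(372.8,281),D,(228.9,259.8)),"-y",tri(S,(346.8,264),D,(246,234)))
for s in(-1,1):
  for x in(-.011,-.008,.008,.011):
    for z in(-.031+.140-.011,-.031+.152):
      p=T+M.apply([x,s*.024,z]);print(s,x,round(z,3),p.round(3),"W",proj(W,p).round(0),"S",proj(S,p).round(0),"D",proj(D,p).round(0))
im=cv2.imread("pics/w4.png")[165:265,270:370]
a=cv2.imread("pics/z4.png")[270:370,130:250]
b=cv2.imread("pics/z4.png")[210:330,530:630]
f=lambda i:cv2.resize(i,(266,266),interpolation=2)
cv2.imwrite("pics/z5.png",np.hstack([cv2.resize(im,(400,400)),cv2.resize(a,(400,400))]))
E
```

```text
cap wrist [0.5692 0.1917 0.049 ]
+y jaw end [0.55956051 0.22330935 0.11337391] -y [0.571572   0.1597883  0.11586478]
-1 -0.011 0.098 [0.55  0.213 0.137] W [290. 224.] S [375. 265.] D [235. 250.]
-1 -0.011 0.121 [0.55  0.213 0.114] W [292. 215.] S [374. 275.] D [236. 258.]
-1 -0.008 0.098 [0.553 0.214 0.137] W [290. 220.] S [373. 266.] D [233. 250.]
-1 -0.008 0.121 [0.553 0.214 0.114] W [292. 212.] S [373. 276.] D [235. 258.]
-1 0.008 0.098 [0.568 0.218 0.137] W [289. 201.] S [367. 271.] D [226. 248.]
-1 0.008 0.121 [0.568 0.218 0.114] W [292. 194.] S [367. 281.] D [228. 256.]
-1 0.011 0.098 [0.571 0.218 0.137] W [289. 198.] S [366. 272.] D [225. 248.]
-1 0.011 0.121 [0.571 0.218 0.114] W [292. 191.] S [366. 282.] D [226. 255.]
1 -0.011 0.098 [0.56  0.167 0.137] W [349. 224.] S [353. 252.] D [246. 233.]
1 -0.011 0.121 [0.56  0.167 0.114] W [346. 215.] S [353. 262.] D [247. 241.]
1 -0.008 0.098 [0.563 0.167 0.137] W [349. 220.] S [352. 253.] D [245. 233.]
1 -0.008 0.121 [0.563 0.167 0.114] W [347. 212.] S [352. 263.] D [246. 241.]
1 0.008 0.098 [0.579 0.171 0.137] W [349. 201.] S [346. 258.] D [238. 231.]
1 0.008 0.121 [0.579 0.171 0.114] W [347. 194.] S [345. 268.] D [239. 239.]
1 0.011 0.098 [0.582 0.171 0.137] W [349. 198.] S [344. 259.] D [236. 231.]
1 0.011 0.121 [0.582 0.171 0.114] W [347. 191.] S [344. 268.] D [238. 239.]
```

View pics/z5.png

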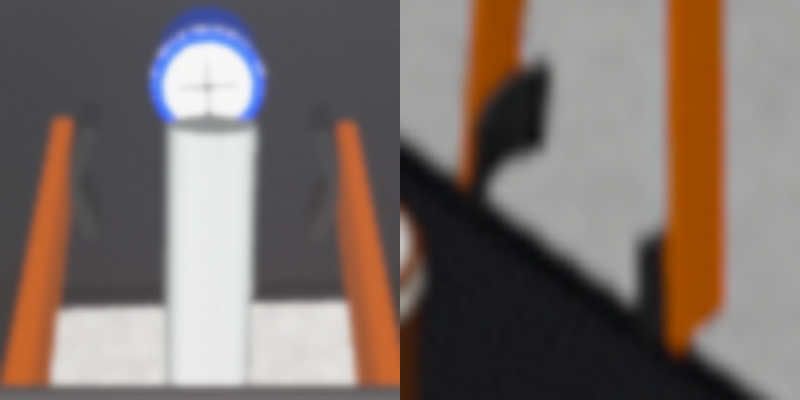

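The tongs hang vertical and centred across the jaws. The capacitor is about 2.5 mm further along tool x. Descending.

Emit:
{"name": "apply_moves", "arguments": {"targets": [{"travel": [1.3,0,3],"roll": 0,"jaw": 54.5},{"travel": [1.2,0,8],"roll": 0,"jaw": 54.5},{"travel": [0,0,12],"roll": 0,"jaw": 54.5},{"travel": [0,0,12],"roll": 0,"jaw": 54.5},{"travel": [0,0,10],"roll": 0,"jaw": 54.5},{"travel": [0,0,7],"roll": 0,"jaw": 54.5},{"travel": [0,0,4],"roll": 0,"jaw": 54.5},{"travel": [0,0,0],"roll": 0,"jaw": 54.5}]}}

```text
clock: 8.95
tool_pos: [0.5679, 0.193, 0.1779]
orientation: [180.0, 0.1, 12.9]
force: [0.3, -1.3, -0.3]
opening: 0.0547
gripper_force: 2.2
```

Emit:
{"name": "apply_moves", "arguments": {"targets": [{"travel": [0,0,3],"roll": 0,"jaw": 54.5},{"travel": [0,0,6],"roll": 0,"jaw": 54.5},{"travel": [0,0,8],"roll": 0,"jaw": 54.5},{"travel": [0,0,8],"roll": 0,"jaw": 54.5},{"travel": [0,0,8],"roll": 0,"jaw": 54.5},{"travel": [0,0,5],"roll": 0,"jaw": 54.5},{"travel": [0,0,3],"roll": 0,"jaw": 54.5},{"travel": [0,0,0],"roll": 0,"jaw": 54.5},{"travel": [0,0,0],"roll": 0,"jaw": 54.5}]}}

```text
clock: 9.85
tool_pos: [0.5683, 0.1932, 0.1377]
orientation: [-180.0, -0.0, 12.9]
force: [-0.4, -0.5, -1.4]
opening: 0.054
gripper_force: 2.2
```

```bash
python3 - <<'E'
from h import *
a=ctrl.snapshot("scene")[190:350,300:430,::-1];b=ctrl.snapshot("side")[190:350,190:320,::-1]
w=ctrl.snapshot("wrist")[150:310,255:385,::-1]
cv2.imwrite("pics/z6.png",cv2.resize(np.hstack([a,b,w]),None,fx=2.05,fy=2.05,interpolation=2))
E
```

```text
(no output)
```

View pics/z6.png

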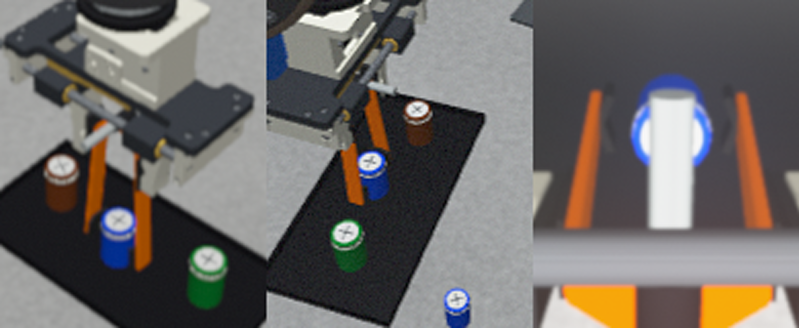

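The jaws straddle the capacitor, with the V pads level with its body. I'll nudge 1.5 mm along tool x and squeeze gradually.

Emit:
{"name": "apply_moves", "arguments": {"targets": [{"travel": [1.5,0,0],"roll": 0,"jaw": 54},{"travel": [0,0,0],"roll": 0,"jaw": 53},{"travel": [0,0,0],"roll": 0,"jaw": 52},{"travel": [0,0,0],"roll": 0,"jaw": 51},{"travel": [0,0,0],"roll": 0,"jaw": 50},{"travel": [0,0,0],"roll": 0,"jaw": 49},{"travel": [0,0,0],"roll": 0,"jaw": 48},{"travel": [0,0,0],"roll": 0,"jaw": 47},{"travel": [0,0,0],"roll": 0,"jaw": 46},{"travel": [0,0,0],"roll": 0,"jaw": 46}]}}

```text
clock: 11.0
tool_pos: [0.5695, 0.1934, 0.1376]
orientation: [180.0, 0.0, 12.9]
force: [-1.4, 0.4, -0.7]
opening: 0.0473
gripper_force: 30.0
```

Emit:
{"name": "apply_moves", "arguments": {"targets": [{"travel": [0,0,0],"roll": 0,"jaw": 46.8},{"travel": [0,0,0],"roll": 0,"jaw": 46.8}]}}

```text
clock: 11.2
tool_pos: [0.5696, 0.1935, 0.1376]
orientation: [-180.0, -0.0, 12.9]
force: [-0.5, -0.7, -1.2]
opening: 0.0474
gripper_force: 30.0
```

The grip is firm at 30 N. Lifting straight up.

Emit:
{"name": "apply_moves", "arguments": {"targets": [{"travel": [0,0,-2],"roll": 0,"jaw": 46},{"travel": [0,0,-4],"roll": 0,"jaw": 46},{"travel": [0,0,-7],"roll": 0,"jaw": 46},{"travel": [0,0,-10],"roll": 0,"jaw": 46},{"travel": [0,0,-12],"roll": 0,"jaw": 46},{"travel": [0,0,-12],"roll": 0,"jaw": 46},{"travel": [0,0,-12],"roll": 0,"jaw": 46},{"travel": [0,0,-12],"roll": 0,"jaw": 46},{"travel": [0,0,-12],"roll": 0,"jaw": 46},{"travel": [0,0,-12],"roll": 0,"jaw": 46}]}}

```text
clock: 12.2
tool_pos: [0.5696, 0.1935, 0.2337]
orientation: [-180.0, -0.0, 12.9]
force: [-0.2, -1.1, -1.8]
opening: 0.0471
gripper_force: 30.0
```

Emit:
{"name": "apply_moves", "arguments": {"targets": [{"travel": [0,0,-12],"roll": 0,"jaw": 46},{"travel": [0,0,-12],"roll": 0,"jaw": 46},{"travel": [0,0,-10],"roll": 0,"jaw": 46},{"travel": [0,0,-7],"roll": 0,"jaw": 46},{"travel": [0,0,-4],"roll": 0,"jaw": 46},{"travel": [0,0,0],"roll": 0,"jaw": 46},{"travel": [0,0,0],"roll": 0,"jaw": 46},{"travel": [0,0,0],"roll": 0,"jaw": 46},{"travel": [0,0,0],"roll": 0,"jaw": 46}]}}

```text
clock: 13.1
tool_pos: [0.5694, 0.1934, 0.277]
orientation: [180.0, 0.0, 12.9]
force: [-0.2, -0.3, -1.7]
opening: 0.0467
gripper_force: 30.0
```

```bash
python3 - <<'E'
from h import *
a=ctrl.snapshot("scene")[130:350,290:430,::-1];b=ctrl.snapshot("side")[130:350,170:310,::-1]
cv2.imwrite("pics/z7.png",cv2.resize(np.hstack([a,b]),None,fx=2.7,fy=2.7,interpolation=2))
E
```

```text
(no output)
```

View pics/z7.png

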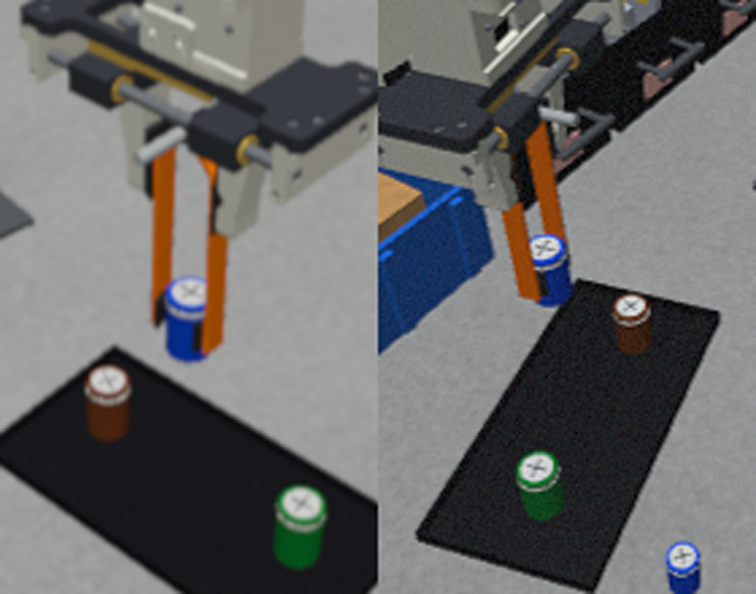

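The capacitor is upright between the jaws and well clear of the tray, with brown and green still standing. The opening reading drifts slightly, so I'll check that the hold is steady.

Emit:
{"name": "apply_moves", "arguments": {"targets": [{"travel": [0,0,0],"roll": 0,"jaw": 46},{"travel": [0,0,0],"roll": 0,"jaw": 46},{"travel": [0,0,0],"roll": 0,"jaw": 46},{"travel": [0,0,0],"roll": 0,"jaw": 46},{"travel": [0,0,0],"roll": 0,"jaw": 46},{"travel": [0,0,0],"roll": 0,"jaw": 46},{"travel": [0,0,0],"roll": 0,"jaw": 46},{"travel": [0,0,0],"roll": 0,"jaw": 46}]}}

```text
clock: 14.0
tool_pos: [0.5696, 0.1935, 0.2776]
orientation: [-180.0, -0.0, 12.9]
force: [0.2, 0.1, -0.8]
opening: 0.0472
gripper_force: 30.0
```

```bash
python3 - <<'E'
from h import *
S,D=cam("scene"),cam("side")
print(ctrl.get_obs()["opening"])
print("top",tri(S,(290+190/2.7,130+291/2.7),D,(170+(545-378)/2.7,130+248/2.7)))
b=cv2.imread("pics/z7.png");w=np.hstack([ctrl.snapshot("scene")[130:350,290:430,::-1],ctrl.snapshot("side")[130:350,170:310,::-1]])
b=cv2.resize(b,(280,220),interpolation=cv2.INTER_AREA);d=cv2.absdiff(cv2.GaussianBlur(b,(5,5),0),cv2.GaussianBlur(np.ascontiguousarray(w),(5,5),0))
print("moved px",(d.max(2)>30).sum())
E
```

```text
0.04723446067639229
top [0.56527054 0.1926456  0.18904664]
moved px 0
```

Steady: the top is at 0.189 m, so the underside is at about 0.144 m. Handing in.

```bash
python3 -c "
from plant import ctrl
print(ctrl.close_job())"
```

```text
the job is handed in; nothing more can be done
None
```

The job is handed in after about 14 s: the blue capacitor is held upright in the tongs with its underside about 14 cm above the table, and the brown and green capacitors are still standing in the tray.

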